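# Free the pawl and bring the hold-down arm onto the work

## Task

Clamp the aluminium block: with the fingertips press the thumb plate of the ratchet pawl right down so that the pawl stays fully free of the teeth, then push the raised hold-down arm down past its teeth until its foot rests on the block, and take the hand away. Only press and push: do not grip or lift anything, do not raise the arm, and leave the block and everything else on the bench where they are.

Things in the scene. Friction and masses are not known exactly. Their poses are not given: they have to be found in the camera images.
- push_plate (a point): middle of the top of the flat steel push plate (45 x 36 mm) at the free end of the hold-down arm, 213 mm from the hinge axis along the arm and 16 mm above the arm's centre line. Press here from above. The arm is a steel bar 26 mm wide. Its hinge is stiff: it stays where it is left and, pawl free, takes 4 to 8 N here to push down. x points along the arm away from the hinge, z up from its top face
- thumb_plate (a point): middle of the top of the flat thumb plate (34 x 34 mm) on the ratchet pawl's tail, at the other end of the clamp from the push plate; 100 mm above the bench at first. Pressed straight down about 39 mm, to a stop, it swings the pawl's hook out of the teeth; takes 2 to 5 N. The pawl is stiff on its pivot: no spring, it stays where it is left
- pawl (a joint): ratchet pawl, rad: 0 = hooked into the teeth (start), 0.4 = swung fully free, against its stop. It turns about a level axis across the clamp, 52 mm behind the arm's hinge and 60 mm above the bench; the thumb plate is 98 mm farther back
- holddown_arm (a joint): hold-down arm, rad above level: 0 = level, foot down on the block; starts raised at 0.59 to 0.70. With the pawl hooked in, the teeth stop it at about 0.55 on the way down. Teeth stand on the hub, on the pawl's side
- clamp: grey steel clamp fixed to the bench: base plate 420 x 90 x 12 mm, two 136 mm high cheek plates carrying the arm's hinge. Origin on the bench surface under the hinge axis (which is 120 mm up, along y); x runs along the base to the arm's free end, roughly to the robot's left (+y), give or take 0.45 rad. Thumb plate at x = -150 mm, block at x = +165 mm
- foot (a point): middle of the underside of the round rubber foot (32 mm across) that hangs from the arm, 165 mm from the hinge and 60 mm below the arm's centre line; it comes down on the block
- block: the workpiece, a loose aluminium block 60 x 56 x 48 mm with a bore through it, lying on the clamp's base plate under the arm's foot; its top is 60 mm above the bench. Origin: centre of its underside
- bush: brass bush (short tube) 32 mm across, 28 mm tall, standing on the clamp's base plate under the arm between hinge and block. To be left alone. Origin: on its axis, underside
- wrench: combination wrench 200 mm long lying on the bench on the robot's side of the clamp. To be left alone. Origin: underside, on its long axis
- socket: steel socket 30 mm across, 36 mm tall, on the bench on the robot's side of the pawl. To be left alone. Origin: on its axis, underside
- tin: steel can 66 mm across, 75 mm tall, standing on the far side of the clamp. To be left alone. Origin: on its axis, underside
- bolt: steel bolt 51 mm tall standing on its 24 mm head, on the far side of the pawl. To be left alone. Origin: on its axis, underside
- hammer: hammer 260 mm long lying on the bench to the left, beyond the arm's end. To be left alone. Origin: underside, on its long axis
- stock: flat dark steel offcut 50 x 50 x 25 mm on the bench on the robot's side, near the arm's end. To be left alone. Origin: on its axis, underside
There are look-alikes about, which are no part of the job. Leave any purple or yellow look-alike of the block alone.

How it is judged:
By the outcome, as a careful person would: the job done as asked, in the order asked, and still so for the second after the job is handed in, with the robot touching nothing.
It also fails if it takes over 48 s, if anything falls off the work surface, if the arm or the gripper's body presses on something with over 40 N, if the wrist force passes 120 N, or if a joint passes its speed limit or range.

## Robot

A 6-joint arm with a two-finger parallel gripper is mounted at the origin on the work surface. World frame = base frame: x ahead of the robot, y to its left, z up, the work surface at z = 0. Lengths are in m, angles in rad, forces in N, time in s.
With the tool pointing down it reaches from about 0.4 to 0.825 m from the base axis. Payload 7 kg.
Tool frame: the origin (TCP) lies midway between the tips of the shut fingers; the grasp point (between the pads) lies 19 mm behind it; z points along the fingers, x is the direction in which the jaws open and shut, and the axes are right-handed (so a half turn about z gives the same grasp; the last joint's range is limited). The gripper opens to 88 mm and grips with 3 to 60 N. Pads are 19 mm wide; open, the fingers measure 130 mm over their backs; the gripper's body (78 mm by 193 mm) begins 47 mm behind the grasp point.
Start: joints at [1.551, 0.359, 0.012, 0, -1.224, -0.288], TCP at [0.205, 0.643, 0.227] pointing down, gripper open.
Joint ranges: [-3.07, 3.07], [-1.43, 2.12], [-1.02, 1.25], [-3.03, 1.67], [-3.05, -0], [-3.03, 3.03]. Speed limits (rad/s): [2.39, 2.39, 3.01, 3.14, 3.14, 3.14].

## Interface

Orientations are given as [roll, pitch, yaw] about the fixed x, y, z axes, in that order (R = Rz(yaw) Ry(pitch) Rx(roll)).
In Python, from station import arm, grab_frame, camera_params gives the robot as it stands.
- The arm moves only by the shell command python3 -m handwheel 'ROWS' [FORCE]. ROWS is JSON, a list that holds one entry, the list of rows, each a list of 5 numbers: the finger opening in m, from 0 to 0.0876, then the shift along the tool's x, y, z in m, then the turn about the tool's z in degrees. A call has 1 to 20 rows; each row is the pose to reach, as a shift and turn from the pose measured when the call began, along the tool's axes at that moment; what a row does not reach only later rows make up. A row lasts 1/12 s, in which the tool goes at most 41.7 mm and 7.16 degrees, less where a joint would pass 70% of its speed; a pose out of reach is approached as far as the arm can. A call with a gripper value outside its range is refused whole. The fingers move at their own pace and stop on an object; FORCE is the grip in N (left out, the last holds). Time passes only in rows, so rows that repeat a pose let the fingers close. It gives the time, the measured TCP pose, the force and the opening at its end, in the units of the state.
- arm.get_state(): the state, without advancing time (a new reading comes with each control period).
- grab_frame(name): name is "scene" or "top"; returns the picture (420x560x3 uint8, blue, green, red); there is no depth.
- camera_params(name): a dict with "intrinsics" (3x3 intrinsics, pixels), "R" (3x3) and "t" (3): a world point X has camera coordinates R X + t. Camera axes: x right, y down, z forward; pixel columns grow to the right and rows downward; lengths in m; the calibration is good to about 2 mm. A picture is of the moment at which its call begins. camera_params takes no time and is no camera call.
- arm.job_done(): hands the job in, once; it reports no verdict.
The state is a dict: "t": time; "q": joint angles; "qd": joint speeds; "joint_efforts": joint torques, N m; "eef_pos": TCP position; "ee_rot": TCP orientation; "force": force on the tool from outside, world axes, zero at the start; "moment": the same for the moment, N m; "width": finger opening in m.
Only numpy, scipy, OpenCV 4.12 (cv2) and the standard library are available. Lean on these libraries where they do the work, as an engineer would, in place of code of your own. Each camera call takes 0.05 s, during which the arm holds its last target.

## Working session

There is one attempt and no reset: what is moved stays moved. The work goes in short steps, Python scripts to look and compute and a shell command to move; the robot and the scene stay as the last step left them, time stands still between calls to the robot, and variables do not carry over. Pictures are saved under pics/ and viewed, and the job is handed in when it is done.

```bash
mkdir -p pics; ls
python3 - <<'E'
from station import arm, grab_frame, camera_params
import cv2, numpy as np
s=arm.get_state(); print({k:np.round(v,3).tolist() for k,v in s.items()})
for n in("scene","top"):
    cv2.imwrite(f"pics/{n}0.png",grab_frame(n)); p=camera_params(n)
    print(n,np.round(p["intrinsics"],1).tolist(),np.round(p["R"],3).tolist(),np.round(p["t"],3).tolist(), 'C',np.round(-np.array(p["R"]).T@np.array(p["t"]),3))
E
```

```text
pics
{'t': 0.0, 'q': [1.551, 0.359, 0.011, -0.0, -1.224, -0.288], 'qd': [-0.001, 0.001, -0.002, 0.0, -0.001, 0.001], 'joint_efforts': [-0.001, -58.272, 29.305, 6.997, 0.007, -0.0], 'eef_pos': [0.204, 0.643, 0.226], 'ee_rot': [-3.141, -0.002, -1.879], 'force': [-0.677, -0.533, -0.355], 'moment': [-0.013, 0.02, -0.006], 'width': 0.087}
scene [[410.1, 0.0, 279.6], [0.0, 410.1, 214.4], [0.0, 0.0, 1.0]] [[0.679, 0.734, -0.006], [0.612, -0.571, -0.547], [-0.405, 0.368, -0.837]] [-0.477, -0.255, 1.086] C [ 0.921 -0.195  0.766]
top [[524.7, 0.0, 286.0], [0.0, 524.7, 211.4], [0.0, 0.0, 1.0]] [[0.012, -1.0, 0.01], [-0.992, -0.013, -0.127], [0.127, -0.009, -0.992]] [0.104, 0.572, 1.378] C [0.391 0.123 1.439]
```

View pics/scene0.png

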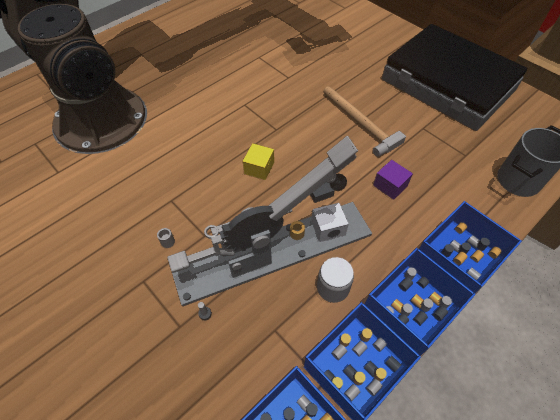

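View pics/top0.png

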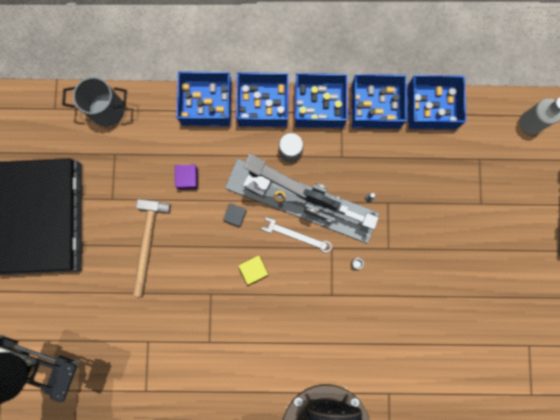

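The scene view shows the thumb plate near (179,262) and the push plate near (342,152). In the top view the thumb plate is near (370,218) and the push plate near (255,165). I'll zoom in for exact pixels.

Run:
```python
import cv2
a=cv2.imread("pics/scene0.png")[120:330,150:400]
cv2.imwrite("pics/s_z.png",cv2.resize(a,None,fx=3,fy=2.85,interpolation=cv2.INTER_CUBIC))
cv2.imwrite("pics/s_z.png",cv2.resize(a,(714,600),interpolation=cv2.INTER_CUBIC))
b=cv2.imread("pics/top0.png")[140:260,220:390]
cv2.imwrite("pics/t_z.png",cv2.resize(b,None,fx=4.5,fy=4.5,interpolation=cv2.INTER_CUBIC))
```

```text
(no output)
```

View pics/s_z.png

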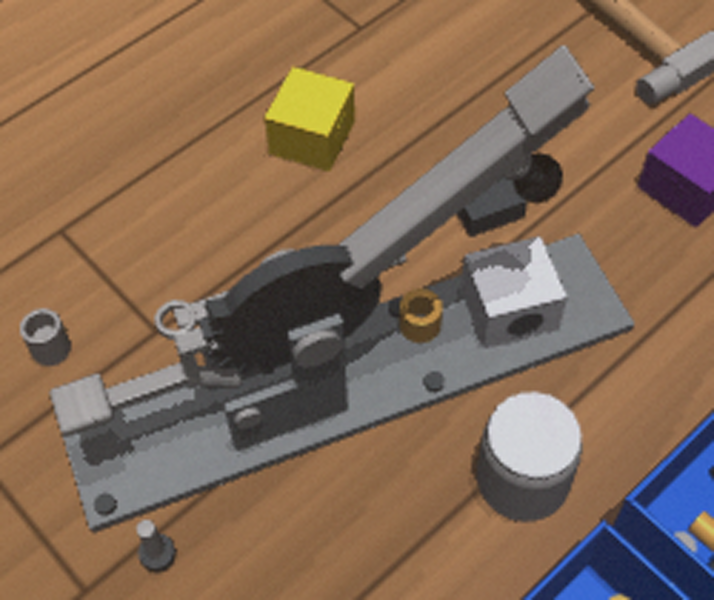

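View pics/t_z.png

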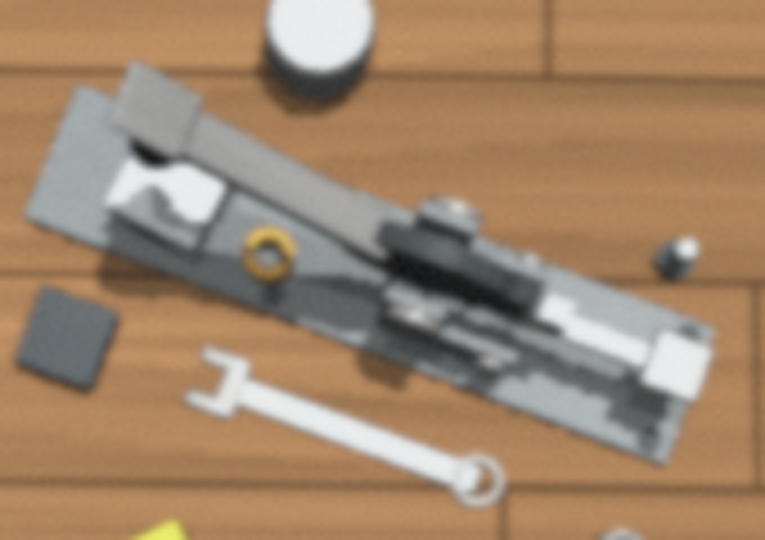

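Zoomed centres are: scene thumb (178.7,260.7), push (341.9,151.9); top thumb (370.4,221.1), push (254.4,164.2). I'll triangulate these and get the clamp yaw from the base corners.

```bash
cat > h.py <<'E'
from station import camera_params
import numpy as np, cv2
P={n:camera_params(n) for n in("scene","top")}
def M(n):
    p=P[n]; return np.array(p["intrinsics"])@np.c_[np.array(p["R"]),np.array(p["t"])]
def tri(a,b):
    X=cv2.triangulatePoints(M("scene"),M("top"),np.array(a,float).reshape(2,1),np.array(b,float).reshape(2,1)).ravel();return X[:3]/X[3]
def plane(n,uv,z):
    p=P[n];R=np.array(p["R"]);C=-R.T@np.array(p["t"]);d=R.T@np.linalg.inv(np.array(p["intrinsics"]))@np.r_[uv,1.];return C+d*(z-C[2])/d[2]
def proj(n,X):
    x=M(n)@np.r_[X,1.];return x[:2]/x[2]
E
python3 - <<'E'
from h import *
np.set_printoptions(precision=4,suppress=True)
S=lambda x,y:(150+(x-1)/2.856,120+(y-1)/2.857); T=lambda x,y:(220+(x-2)/4.5,140+(y-2)/4.5)
th=(S(82,402),T(677,365)); pu=(S(548,91),T(155,109))
for n,c in(("thumb",th),("push",pu)):
    X=tri(*c);print(n,X,"reproj",proj("scene",X)-c[0],proj("top",X)-c[1])
print("thumb z=.1",plane("scene",th[0],.1),plane("top",th[1],.1))
c=[plane("top",T(*q),.012) for q in((80,88),(25,215),(664,463),(715,325))]
print(np.array(c)); 
d=[plane("scene",S(*q),.012) for q in((580,234),(632,326),(93,530))]
print(np.array(d))
for a,b in((c[2],c[1]),(c[3],c[0]),(d[2],d[1])):
    v=b-a;print("len",np.linalg.norm(v),"yaw",np.arctan2(v[1],v[0]))
m=np.mean(c,0);print("base centre",m)
E
```

```text
thumb [ 0.5421 -0.1045  0.0947] reproj [-0.9276  0.2022] [-0.3825 -0.1729]
push [0.6518 0.188  0.2559] reproj [-0.3142  0.0328] [-0.0996 -0.0981]
thumb z=.1 [ 0.5459 -0.1038  0.1   ] [ 0.5411 -0.1046  0.1   ]
[[ 0.718   0.2476  0.012 ]
 [ 0.6381  0.2793  0.012 ]
 [ 0.4911 -0.1112  0.012 ]
 [ 0.5758 -0.143   0.012 ]]
[[ 0.6419  0.2798  0.012 ]
 [ 0.7241  0.2453  0.012 ]
 [ 0.5807 -0.142   0.012 ]]
len 0.4172845959479134 yaw 1.210772569227467
len 0.4156756370409755 yaw 1.2217131989503165
len 0.41298861146524707 yaw 1.2161122783239358
base centre [0.6058 0.0682 0.012 ]
```

```bash
cat >> h.py <<'E'
from station import arm
from scipy.spatial.transform import Rotation as Ro
yaw=1.216; u=np.array([np.cos(yaw),np.sin(yaw),0]); O=np.array([.5437,-.1042,0])+.15*u
def pt(x,z): return O+u*x+np.array([0,0,z])
def delta(target,toolyaw=yaw+np.pi/2):
    s=arm.get_state(); R=Ro.from_euler('xyz',s["ee_rot"])
    d=R.inv().apply(np.array(target)-s["eef_pos"])
    rel=(R.inv()*Ro.from_euler('xyz',[np.pi,0,toolyaw])).as_rotvec(degrees=True)
    return np.round(d*1000,1),np.round(rel,1)
def st():
    s=arm.get_state(); e=np.array(s["eef_pos"])-O
    v=np.array([-u[1],u[0],0])
    print("t",round(s["t"],2),"clamp x,y,z mm",np.round([e@u*1000,e@v*1000,e[2]*1000],1),"F",np.round(s["force"],1),"w",round(s["width"],4),"rot",np.round(s["ee_rot"],3),"q",np.round(s["q"],2))
E
python3 - <<'E'
from h import *
st();print(O,pt(-.152,.15)); print(*delta(pt(-.152,.226)))
E
```

```text
t 0.1 clamp x,y,z mm [432.6 577.7 225.7] F [-0.8  0.2  0.4] w 0.0875 rot [-3.141e+00 -2.000e-03 -1.879e+00] q [ 1.55  0.36  0.01 -0.   -1.22 -0.29]
[0.59580991 0.03645759 0.        ] [ 0.5430052  -0.10607543  0.15      ]
[ 611.1 -549.7    0.7] [-0.1 -0.1 92.7]
```

```bash
python3 -m handwheel '[[[0,0.03,-0.027,0,4],[0,0.06,-0.054,0,9],[0,0.09,-0.081,0,14],[0,0.12,-0.108,0,18],[0,0.15,-0.135,0,23],[0,0.18,-0.162,0,27],[0,0.21,-0.189,0,32],[0,0.24,-0.216,0,36],[0,0.27,-0.243,0,41],[0,0.30,-0.27,0,46],[0,0.33,-0.297,0,50],[0,0.36,-0.324,0,55],[0,0.39,-0.351,0,59],[0,0.42,-0.378,0,64],[0,0.45,-0.405,0,68],[0,0.48,-0.432,0,73],[0,0.51,-0.459,0,77],[0,0.54,-0.486,0,82],[0,0.58,-0.522,0,88],[0,0.611,-0.55,0,92.7]]]' 20
python3 - <<'E'
from h import *
st(); print(*delta(pt(-.152,.13)))
E
```

```text
t: 1.77
eef_pos: [0.5385, -0.097, 0.2266]
ee_rot: [-3.14, 0.0, 2.781]
force: [1.4, 0.8, 0.7]
width: 0.0006
t 1.77 clamp x,y,z mm [-145.1    7.4  226.6] F [1.4 0.8 0.7] w 0.0006 rot [-3.14   0.     2.781] q [ 0.18  0.15 -0.27  0.   -1.15 -0.54]
[-7.4 -6.7 96.6] [-0.1  0.  -0.3]
```

```bash
python3 -m handwheel '[[[0,-0.007,-0.007,0.02,0],[0,-0.007,-0.007,0.05,0],[0,-0.007,-0.007,0.08,0],[0,-0.007,-0.007,0.096,0],[0,-0.007,-0.007,0.096,0],[0,-0.007,-0.007,0.096,0]]]'
python3 - <<'E'
from h import *
st(); print(*delta(pt(-.152,.105)))
from station import grab_frame
f=grab_frame("scene");cv2.imwrite("pics/s1.png",cv2.resize(f[180:330,120:320],(800,600),interpolation=cv2.INTER_CUBIC))
E
```

```text
t: 2.27
eef_pos: [0.5421, -0.1064, 0.1301]
ee_rot: [-3.139, -0.002, 2.781]
force: [0.2, -0.5, 0.4]
width: 0.0005
t 2.27 clamp x,y,z mm [-152.6    0.7  130.1] F [ 0.2 -0.5  0.4] w 0.0005 rot [-3.139e+00 -2.000e-03  2.781e+00] q [ 0.16  0.24 -0.39  0.   -0.94 -0.52]
[-0.8  0.7 25. ] [-0.2 -0.1 -0.3]
```

View pics/s1.png

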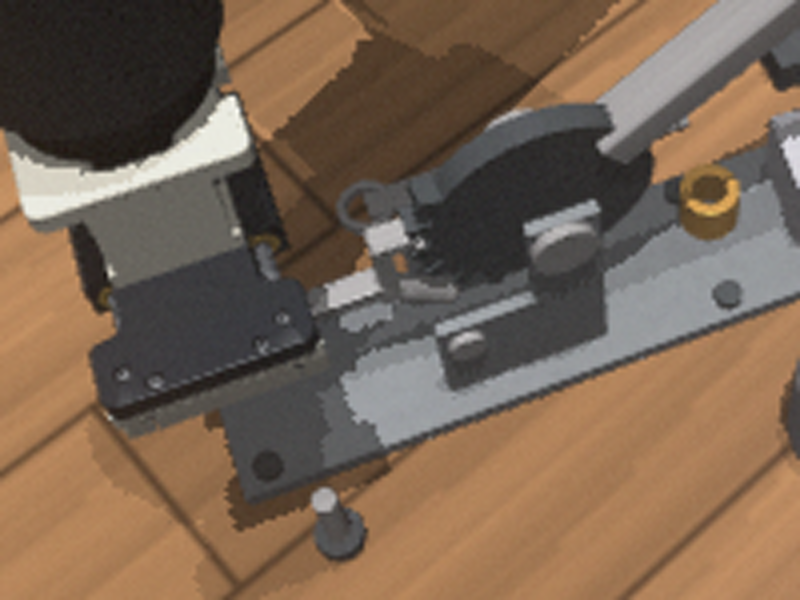

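The gripper body, near (200,330) in this crop, hides the thumb plate. It lies across the clamp and clears the hub and the bolt. I'll press down in steps and watch the force.

```bash
python3 -m handwheel '[[[0,-0.001,0.001,0.01,0],[0,-0.001,0.001,0.02,0],[0,-0.001,0.001,0.026,0],[0,-0.001,0.001,0.03,0],[0,-0.001,0,0.034,0],[0,-0.001,0,0.036,0]]]'
python3 - <<'E'
from h import *
st()
E
python3 -m handwheel '[[[0,0,-0.001,0.004,0],[0,0,-0.002,0.008,0],[0,0,-0.003,0.012,0],[0,0,-0.004,0.016,0],[0,0,-0.005,0.018,0],[0,0,-0.005,0.020,0]]]'
python3 - <<'E'
from h import *
st()
E
```

```text
t: 2.82
eef_pos: [0.5435, -0.1071, 0.095]
ee_rot: [-3.139, -0.0, 2.782]
force: [-1.7, -2.7, 4.1]
width: 0.0004
t 2.82 clamp x,y,z mm [-152.7   -0.8   95. ] F [-1.7 -2.7  4.1] w 0.0004 rot [-3.139 -0.     2.782] q [ 0.16  0.29 -0.43  0.   -0.86 -0.52]
t: 3.32
eef_pos: [0.5419, -0.1118, 0.0747]
ee_rot: [-3.139, -0.0, 2.782]
force: [-0.3, -2.5, 3.2]
width: 0.0007
t 3.32 clamp x,y,z mm [-157.8   -1.    74.7] F [-0.3 -2.5  3.2] w 0.0007 rot [-3.139 -0.     2.782] q [ 0.15  0.31 -0.45  0.   -0.81 -0.51]
```

In contact at 3–4 N with the plate moving. I'll go on to the stop.

```bash
python3 -m handwheel '[[[0,0,0,0.003,0],[0,0,-0.001,0.006,0],[0,0,-0.001,0.008,0],[0,0,-0.001,0.009,0]]]'; python3 -c "
from h import *
st()"
python3 -m handwheel '[[[0,0,0,0.001,0],[0,0,0,0.002,0],[0,0,0,0.003,0]]]'; python3 -c "
from h import *
st()"
```

```text
t: 3.65
eef_pos: [0.5415, -0.1128, 0.0653]
ee_rot: [-3.139, -0.0, 2.782]
force: [-1.1, -2.5, 2.3]
width: 0.0
t 3.65 clamp x,y,z mm [-158.8   -0.9   65.3] F [-1.1 -2.5  2.3] w 0.0 rot [-3.139 -0.     2.782] q [ 0.15  0.32 -0.46  0.   -0.79 -0.51]
t: 3.9
eef_pos: [0.5415, -0.1129, 0.0623]
ee_rot: [-3.139, -0.0, 2.782]
force: [-0.7, -2.5, 5.2]
width: 0.0004
t 3.9 clamp x,y,z mm [-158.9   -1.    62.3] F [-0.7 -2.5  5.2] w 0.0004 rot [-3.139 -0.     2.782] q [ 0.15  0.32 -0.46  0.   -0.78 -0.51]
```

```bash
for i in 1 2 ; do python3 -m handwheel '[[[0,0,0,0.001,0],[0,0,0,0.0015,0]]]' >/dev/null; python3 -c "
from h import *
st()"; done
```

```text
t 4.07 clamp x,y,z mm [-158.9   -1.3   61.7] F [-4.8 -0.5 15.1] w 0.0003 rot [-3.139e+00  1.000e-03  2.782e+00] q [ 0.15  0.33 -0.46  0.   -0.78 -0.51]
t 4.23 clamp x,y,z mm [-158.9   -1.4   61.5] F [-6.1 -0.5 19.9] w 0.0004 rot [-3.139e+00  1.000e-03  2.783e+00] q [ 0.15  0.33 -0.47  0.   -0.78 -0.51]
```

Force rose sharply to 20 N with no more travel, at z = 61.5 mm, so the pawl is at its stop. I'll retract straight up and check.

```bash
python3 -m handwheel '[[[0,0,0,-0.01,0],[0,0,0,-0.03,0],[0,0,0,-0.06,0],[0,0,0,-0.1,0],[0,0,0,-0.14,0],[0,0,0,-0.18,0],[0,0,0,-0.22,0],[0,0,0,-0.25,0],[0,0,0,-0.25,0]]]'
python3 - <<'E'
from h import *
st(); 
th=.64
px=.213*np.cos(th)-.016*np.sin(th); pz=.12+.213*np.sin(th)+.016*np.cos(th); print(px,pz)
print(*delta(pt(px-.005,.312)))
E
```

```text
t: 4.98
eef_pos: [0.5447, -0.1123, 0.3189]
ee_rot: [3.14, 0.012, 2.784]
force: [1.2, -0.4, 0.3]
width: 0.0006
t 4.98 clamp x,y,z mm [-157.3   -3.7  318.9] F [ 1.2 -0.4  0.3] w 0.0006 rot [3.14  0.012 2.784] q [ 0.15  0.11 -0.11  0.   -1.34 -0.51]
0.16129126936755606 0.2600361611363382
[  4.8 313.5   7.2] [ 0.1  0.7 -0.2]
```

```bash
python3 -m handwheel '[[[0,0.001,0.035,0,0],[0,0.002,0.07,0,0],[0,0.003,0.105,0,0],[0,0.004,0.14,0,0],[0,0.005,0.175,0,0],[0,0.005,0.21,0,0],[0,0.005,0.245,0,0],[0,0.005,0.28,0,0],[0,0.005,0.312,0,0],[0,0.005,0.314,0.003,0],[0,0.005,0.314,0.005,0],[0,0.005,0.314,0.007,0]]]'
python3 - <<'E'
from h import *
st(); 
from station import grab_frame
f=grab_frame("scene");cv2.imwrite("pics/s2.png",cv2.resize(f[120:330,120:400],(800,600),interpolation=cv2.INTER_CUBIC))
f=grab_frame("top");cv2.imwrite("pics/t2.png",cv2.resize(f[110:260,200:400],(800,600),interpolation=cv2.INTER_CUBIC))
E
```

```text
t: 5.98
eef_pos: [0.6498, 0.184, 0.3111]
ee_rot: [3.141, 0.011, 2.785]
force: [-1.1, -1.0, -0.1]
width: 0.0005
t 5.98 clamp x,y,z mm [157.1   0.7 311.1] F [-1.1 -1.  -0.1] w 0.0005 rot [3.141 0.011 2.785] q [ 0.57  0.32  0.14  0.01 -1.38 -0.93]
```

View pics/s2.png

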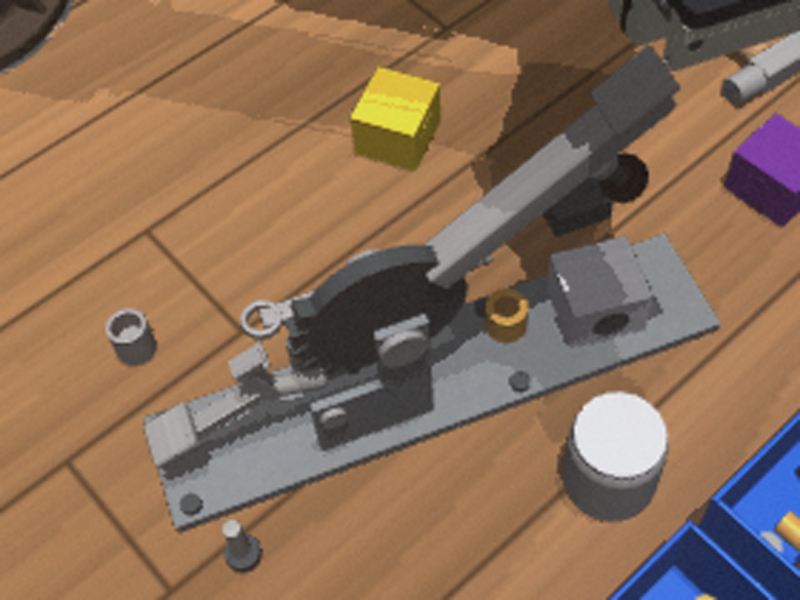

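View pics/t2.png

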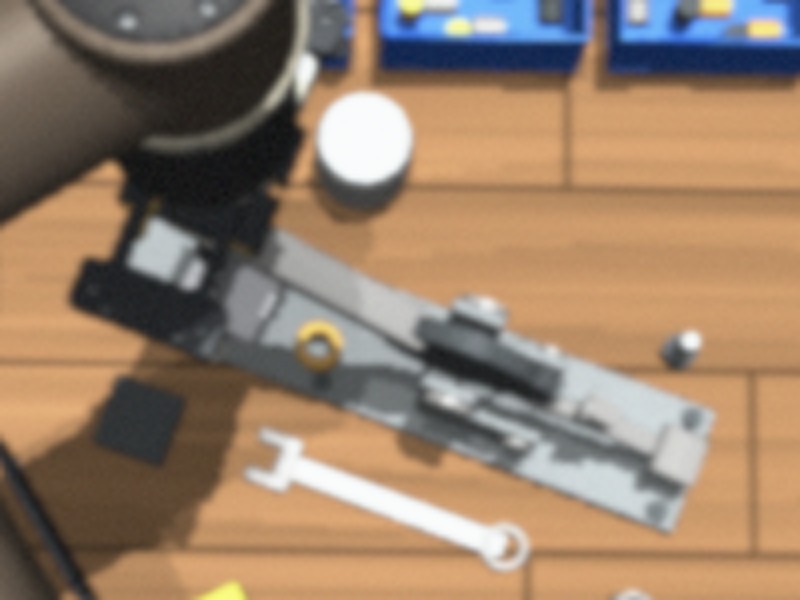

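The pawl's tail is down (thumb plate near (172,432) in the scene crop) and its hook near (250,362) is well clear of the teeth near (300,345). The arm hasn't moved. I'll check the thumb height and work out the arc for the push.

Run:
```python
from h import *
np.set_printoptions(precision=4,suppress=True)
X=tri((120+172/2.857,120+432/2.857),(200+681/4,110+457/4)); print("thumb",X,"clamp x",(X-O)@u)
s=arm.get_state()
for th in np.r_[.68,.64:-.01:-.08]:
    c,sn=np.cos(th),np.sin(th)
    px=.213*c-.016*sn; pz=.12+.213*sn+.016*c
    tx=px-.005; tz=pz+.0045*np.tan(th)
    print(round(th,2),"tcp clamp x,z",round(tx*1000,1),round(tz*1000,1),"shift",*delta(pt(tx,tz)))
```

```text
thumb [ 0.538  -0.1113  0.0511] clamp x -0.158634187305144
0.68 tcp clamp x,z 150.6 270.0 shift [ 0.1 -5.4 41.8] [ 0.   0.6 -0.2]
0.64 tcp clamp x,z 156.3 263.4 shift [ 0.2  0.3 48.4] [ 0.   0.6 -0.2]
0.56 tcp clamp x,z 167.0 249.5 shift [ 0.4 10.9 62.3] [ 0.   0.6 -0.2]
0.48 tcp clamp x,z 176.5 234.9 shift [ 0.6 20.5 76.9] [ 0.   0.6 -0.2]
0.4 tcp clamp x,z 185.0 219.6 shift [ 0.8 28.9 92.2] [ 0.   0.6 -0.2]
0.32 tcp clamp x,z 192.2 203.7 shift [  1.   36.1 108.1] [ 0.   0.6 -0.2]
0.24 tcp clamp x,z 198.1 187.3 shift [  1.2  42.  124.5] [ 0.   0.6 -0.2]
0.16 tcp clamp x,z 202.7 170.5 shift [  1.4  46.6 141.3] [ 0.   0.6 -0.2]
0.08 tcp clamp x,z 206.0 153.3 shift [  1.6  49.9 158.5] [ 0.   0.6 -0.2]
0.0 tcp clamp x,z 208.0 136.0 shift [  1.8  51.9 175.8] [ 0.   0.6 -0.2]
```

```bash
python3 -m handwheel '[[[0,0,0,0.015,0],[0,0,0,0.03,0],[0,0,0,0.037,0],[0,0,0,0.041,0],[0,0,0,0.045,0],[0,0,0,0.048,0],[0,0,0.001,0.05,0]]]'; python3 -c "
from h import *
st()"
```

```text
t: 6.67
eef_pos: [0.651, 0.1834, 0.2633]
ee_rot: [3.14, 0.013, 2.783]
force: [-2.9, -1.0, 6.5]
width: 0.0005
t 6.67 clamp x,y,z mm [156.9  -0.8 263.3] F [-2.9 -1.   6.5] w 0.0005 rot [3.14  0.013 2.783] q [ 0.57  0.34  0.06  0.01 -1.28 -0.93]
```

Contact made at 6.5 N. I'll follow the arc down in stages.

```bash
python3 -m handwheel '[[[0,0,0.003,0.0035,0],[0,0,0.005,0.007,0],[0,0,0.008,0.0105,0],[0,0,0.010,0.014,0],[0,0,0.0125,0.0175,0],[0,0,0.015,0.021,0],[0,0,0.0175,0.025,0],[0,0,0.020,0.0285,0]]]'; python3 -c "
from h import *
st()"
```

```text
t: 7.33
eef_pos: [0.6582, 0.2021, 0.2363]
ee_rot: [3.139, 0.014, 2.783]
force: [-4.3, -0.8, 5.2]
width: 0.0004
t 7.33 clamp x,y,z mm [177.   -1.  236.3] F [-4.3 -0.8  5.2] w 0.0004 rot [3.139 0.014 2.783] q [ 0.59  0.37  0.04  0.01 -1.24 -0.95]
```

```bash
python3 -m handwheel '[[[0,0,0.002,0.004,0],[0,0,0.004,0.008,0],[0,0,0.006,0.012,0],[0,0,0.008,0.016,0],[0,0,0.010,0.020,0],[0,0,0.0115,0.024,0],[0,0,0.013,0.028,0],[0,0,0.015,0.032,0],[0,0,0.0165,0.036,0],[0,0,0.018,0.040,0],[0,0,0.0195,0.044,0],[0,0,0.021,0.048,0]]]'; python3 -c "
from h import *
st()"
python3 -m handwheel '[[[0,0,0.002,0.004,0],[0,0,0.003,0.008,0],[0,0,0.004,0.013,0],[0,0,0.005,0.017,0],[0,0,0.006,0.021,0],[0,0,0.007,0.025,0],[0,0,0.0075,0.029,0],[0,0,0.008,0.033,0],[0,0,0.0085,0.037,0],[0,0,0.009,0.041,0]]]'; python3 -c "
from h import *
st()"
```

```text
t: 8.33
eef_pos: [0.6662, 0.2222, 0.1898]
ee_rot: [3.138, 0.014, 2.784]
force: [-3.8, 0.4, 6.4]
width: 0.0005
t 8.33 clamp x,y,z mm [198.7  -1.4 189.8] F [-3.8  0.4  6.4] w 0.0005 rot [3.138 0.014 2.784] q [ 0.6   0.42  0.01  0.01 -1.15 -0.97]
t: 9.17
eef_pos: [0.67, 0.2313, 0.1498]
ee_rot: [3.137, 0.015, 2.784]
force: [-4.0, 1.3, 6.1]
width: 0.0005
t 9.17 clamp x,y,z mm [208.5  -1.9 149.8] F [-4.   1.3  6.1] w 0.0005 rot [3.137 0.015 2.784] q [ 0.61  0.45 -0.02  0.01 -1.08 -0.97]
```

```bash
python3 -m handwheel '[[[0,0,0.0005,0.003,0],[0,0,0.001,0.006,0],[0,0,0.001,0.008,0],[0,0,0.001,0.010,0],[0,0,0.001,0.011,0]]]'>/dev/null; python3 -c "
from h import *
st()"
for i in 1 2; do python3 -m handwheel '[[[0,0,0,0.001,0],[0,0,0,0.002,0]]]'>/dev/null; python3 -c "
from h import *
st()"; done
```

```text
t 9.58 clamp x,y,z mm [209.8  -1.9 139.3] F [-5.1  0.5  6.1] w 0.0002 rot [3.136 0.015 2.785] q [ 0.61  0.46 -0.03  0.01 -1.06 -0.97]
t 9.75 clamp x,y,z mm [209.9  -1.9 138.1] F [-4.5 -0.3  5.9] w 0.0007 rot [3.136 0.015 2.785] q [ 0.61  0.46 -0.04  0.01 -1.06 -0.97]
t 9.92 clamp x,y,z mm [210.   -1.9 136.9] F [-4.1  0.5  6.2] w 0.0 rot [3.135 0.015 2.785] q [ 0.61  0.47 -0.04  0.01 -1.05 -0.97]
```

```bash
for i in 1 2 3; do python3 -m handwheel '[[[0,0,0,0.001,0],[0,0,0,0.0015,0]]]'>/dev/null; python3 -c "
from h import *
st()"; done
```

```text
t 10.08 clamp x,y,z mm [210.1  -1.9 136.3] F [-5.3 -0.6  9.5] w 0.0004 rot [3.135 0.016 2.785] q [ 0.61  0.47 -0.04  0.01 -1.05 -0.97]
t 10.25 clamp x,y,z mm [210.1  -1.9 136.4] F [-7.7 -0.9 12.5] w 0.0004 rot [3.135 0.016 2.785] q [ 0.61  0.47 -0.04  0.01 -1.05 -0.97]
t 10.42 clamp x,y,z mm [210.1  -1.9 136.3] F [-7.8 -0.3 11.8] w 0.0007 rot [3.135 0.017 2.786] q [ 0.61  0.46 -0.04  0.01 -1.05 -0.97]
```

```bash
python3 -m handwheel '[[[0,0,0,0.0015,0],[0,0,0,0.003,0],[0,0,0,0.004,0]]]'>/dev/null; python3 -c "
from h import *
st()"
python3 -m handwheel '[[[0,0,0,-0.005,0],[0,0,0,-0.02,0],[0,0,0,-0.05,0],[0,0,0,-0.085,0],[0,0,0,-0.12,0],[0,0,0,-0.15,0],[0,0,0,-0.15,0]]]'; python3 -c "
from h import *
st()"
```

```text
t 10.67 clamp x,y,z mm [210.1  -2.  136.2] F [-15.2  -0.4  29.1] w 0.0008 rot [3.134 0.019 2.787] q [ 0.61  0.46 -0.04  0.01 -1.05 -0.97]
t: 11.25
eef_pos: [0.6707, 0.2335, 0.2946]
ee_rot: [3.126, 0.028, 2.787]
force: [0.0, 0.2, 1.1]
width: 0.0002
t 11.25 clamp x,y,z mm [210.8  -1.8 294.6] F [0.  0.2 1.1] w 0.0002 rot [3.126 0.028 2.787] q [ 0.62  0.37  0.17  0.01 -1.35 -0.97]
```

```bash
python3 -m handwheel '[[[0,0.03,0,0,0],[0,0.07,0,0,0],[0,0.11,0,0,0],[0,0.15,0.03,0,0],[0,0.18,0.07,0,0],[0,0.2,0.11,0,0],[0,0.2,0.15,0,0],[0,0.2,0.15,0,0],[0,0.2,0.15,0,0]]]'
python3 - <<'E'
from h import *
st(); 
from station import grab_frame
f=grab_frame("scene");cv2.imwrite("pics/s3.png",cv2.resize(f[120:330,120:400],(800,600),interpolation=cv2.INTER_CUBIC))
f=grab_frame("top");cv2.imwrite("pics/t3.png",cv2.resize(f[110:260,200:400],(800,600),interpolation=cv2.INTER_CUBIC)); cv2.imwrite("pics/t3f.png",f)
E
```

```text
t: 12.0
eef_pos: [0.5351, 0.4476, 0.2896]
ee_rot: [3.126, 0.028, 2.79]
force: [0.2, -1.1, -0.7]
width: 0.0005
t 12.0 clamp x,y,z mm [364.5 199.7 289.6] F [ 0.2 -1.1 -0.7] w 0.0005 rot [3.126 0.028 2.79 ] q [ 0.99  0.35  0.13  0.02 -1.33 -1.35]
```

View pics/s3.png

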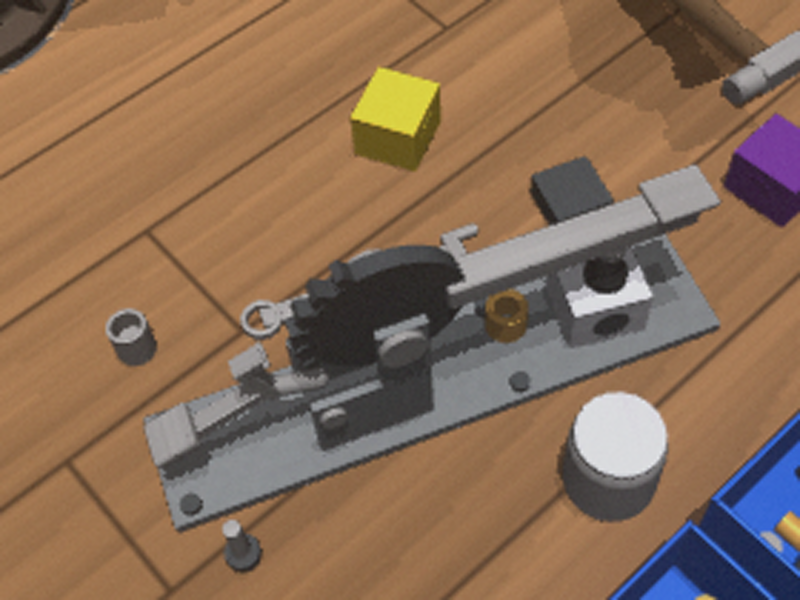

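View pics/t3.png

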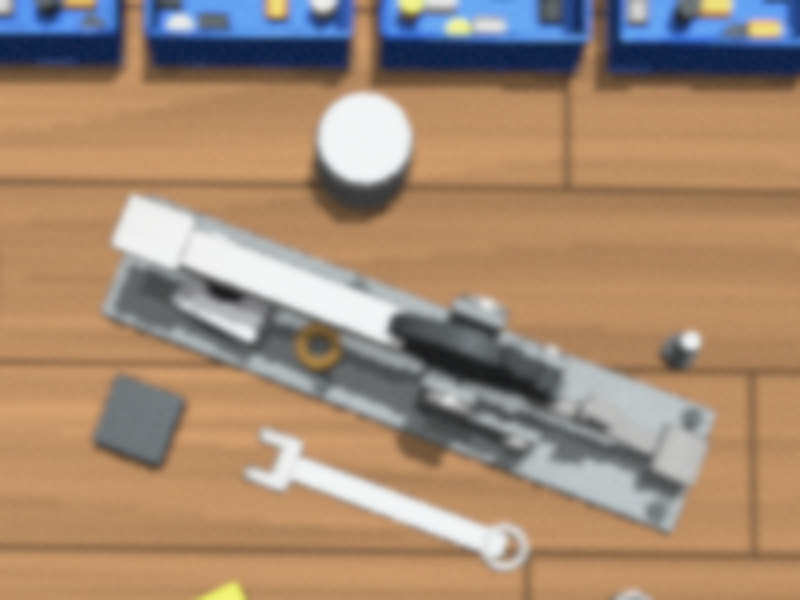

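The arm is level, and the foot near (605,275) sits on the block. The block's bore is still at (611,322), as before. The pawl is still clear, and the surrounding items are unmoved. One height check, then I hand it in.

Run:
```python
from h import *
X=tri((120+679/2.857,120+194/2.857),(200+153/4,110+231/4)); print("push",X,"clamp x",(X-O)@u)
a=cv2.imread("pics/s2.png").astype(int);b=cv2.imread("pics/s3.png").astype(int)
d=np.abs(a-b).max(2)
for n,(x0,y0,x1,y1) in dict(pawl=(140,340,320,480),bolt=(215,510,265,580),socket=(100,300,160,370),tin=(550,390,670,520),bush=(483,288,530,342),blockfront=(565,310,650,350)).items(): print(n,round(d[y0:y1,x0:x1].mean(),1))
arm.job_done(); st()
```

```text
push [0.66937989 0.2352318  0.12988936] clamp x 0.21195217180044848
pawl 9.5
bolt 8.7
socket 9.5
tin 9.2
bush 30.5
blockfront 11.7
the job is handed in; nothing more can be done
the job is handed in; nothing more can be done
```

The block is clamped and the job is handed in, after about 12 s of the 48 s allowed.

- **Pawl:** I pressed the thumb plate down with shut fingertips until the force rose to about 20 N with no more travel, at a height of about 61.5 mm. I then took the hand away. In the later pictures the hook stays clear of the teeth.
- **Arm:** I pushed it down along its arc at 4–7 N, with no catch at the teeth. It stopped with the plate top at 136.3 mm (136 mm expected when level). I pressed there to about 30 N to seat the foot, then raised the hand and moved it about 200 mm clear, where the wrist force read about 0.

**Last checks:**
- The pictures show the arm level, the foot on the block and the block unmoved.
- Picture changes around the bolt, socket and tin were at the noise level, and by eye the wrench and stock stayed where they were. The hammer was not compared.

**Two checks disagreed:**
- The cameras put the push plate at 130 mm, against 136 mm from the touch reading. They had also read the thumb plate about 5 mm low at the start, so I take it as camera bias.
- The picture around the bush changed more than elsewhere. It is now in the arm's shadow, and I saw no movement.

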